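# Lift the cheese follower out of the crate and hold it level over the pot

### The arm

A 7-joint arm with a two-finger parallel gripper is mounted at the origin on the work surface. World frame = base frame: x ahead of the robot, y to its left, z up, the work surface at z = 0. Lengths are in m, angles in rad, forces in N, time in s.
With the tool pointing down it reaches from about 0.35 to 0.9 m from the base axis. Payload 7.2 kg.
Tool frame: the origin (TCP) lies between the finger pads; the fingertips stand 22 mm ahead of it and the grasp point (between the pads) lies 3 mm ahead of it; x points along the fingers, y is the direction in which the jaws open and shut, and the axes are right-handed (so a half turn about x gives the same grasp; the last joint's range is limited). The gripper opens to 88 mm and grips with 3 to 60 N. Pads are 20 mm wide; open, the fingers measure 115 mm over their backs; the gripper's body (75 mm by 178 mm) begins 61 mm behind the grasp point.
Start: joints at [-1.262, 0.411, -0.013, 1.596, 0.006, 1.134, -0.082], TCP at [0.23, 0.581, 0.245] pointing down, gripper open.
Joint ranges: [-2.95, 2.95], [-0.29, 1.99], [-1.47, 1.44], [0.14, 2.54], [-1.03, 4.17], [0.13, 1.85], [-2.86, 2.86]. Speed limits (rad/s): [2.39, 2.39, 3.01, 3.01, 3.14, 3.14, 3.14].

### API

Orientations are given as a rotation vector (axis times angle).
In Python, from rig import env, vision gives the robot as it stands.
- The arm moves only by the tool drive_tool, never from a script. Its argument "deltas" is a list of rows, each a list of 3 entries, a list of its own where there are three numbers: the finger opening in m, from 0 to 0.0878, then the shift along the tool's x, y, z in m, then the turn about the tool's x in degrees. In form: [[fingers, [dx, dy, dz], roll], ...]. A call has 1 to 12 rows; each row shifts and turns the commanded pose from where the row before left it, along the tool's axes as they then stand; what a row does not reach is not made up. A row lasts 1/8 s, in which the tool goes at most 62.5 mm and 10.7 degrees, less where a joint would pass 70% of its speed; a pose out of reach is approached as far as the arm can. A call with a gripper value outside its range is refused whole. The fingers move at their own pace and stop on an object; "grip_force" is the grip in N (left out, the last holds). Time passes only in rows, so rows that do not move let the fingers close. It gives the time, the measured TCP pose, the force and the opening at its end, in the units of the state.
- env.observe(): the state, without advancing time (a new reading comes with each control period).
- vision.grab_frame(name): name is "scene" or "top"; returns a dict with "image" (400x640x3 uint8, red, green, blue), "vertical_fov" (degrees; the focal length in pixels is half the picture's height over the tangent of half this angle, whatever the lens; pixels are square), "cx", "cy" (the principal point, pixels), "T" (4x4, takes a point from camera to world coordinates). Camera axes: x right, y down, z forward; pixel columns grow to the right and rows downward; lengths in m; the calibration is good to about 2 mm. A picture is of the moment at which its call begins. There is no depth.
- env.job_done(): hands the job in, once; it reports no verdict.
The state is a dict: "clock": time; "joint_positions": joint angles; "qvel": joint speeds; "effort": joint torques, N m; "tcp_pos": TCP position; "eef_rot": TCP orientation; "ft_force": force on the tool from outside, world axes, zero at the start; "torque": the same for the moment, N m; "grip_width": finger opening in m.
Only numpy, scipy, OpenCV 4.12 (cv2) and the standard library are available. Lean on these libraries where they do the work, as an engineer would, in place of code of your own. Each camera call takes 0.05 s, during which the arm holds its last target.

### The job

Pick the follower with the red handle (the white press disc) out of the blue crate of cheese-making ware, leaving the other things in the crate. Carry it upright and hold it steady and level over the middle of the open pot so that it can drip back in, the disc about 80 mm above the pot's rim, without touching or shifting the pot. Do not put it down: finish while still holding it there.

Things in the scene. Friction and masses are not known exactly. Their poses are not given: they have to be found in the camera images.
- red_follower_grip (a point): Centre of the red bar handle of the red follower, where it is grasped: 54 mm long (point x), 18 wide (y), 24 high. A 16 mm steel post carries it over a white perforated disc, 100 mm across, 12 thick. Bar centre is 64 mm above the disc's underside; z up. Loose, 0.15 to 0.3 kg; starts flat on the crate's floor at any yaw, in any of three places across the crate.
- red_follower_disc (a point): Centre of the underside of the red follower's disc, straight below the handle's centre by 64 mm; z up through the post, x along the handle bar.
- red_follower: The red follower as a whole; origin and axes as red_follower_disc.
- crate: Blue open crate standing fixed on the work surface, 260 mm (x) by 400 mm (y) and 55 mm high, walls and floor 5 mm thick. Origin: centre of its underside; z up. It is on the left or the right, with the pot on the other side.
- yellow_follower_grip (a point): Handle centre of another follower, which stays in the crate: same shape, yellow bar, disc 84 mm across; 64 mm above its underside.
- mould_rim (a point): Centre of the mouth of a white plastic cheese mould (open cup, 72 mm across, 70 mm high) that stands in the crate and stays there.
- spoon_grip (a point): Handle of a steel spoon, 210 mm long, that lies in the crate along its robot-side long wall and stays there.
- ferrule_mid (a point): Middle of a small steel pipe ferrule (ring 34 mm across, 22 mm high) in the crate; it stays there.
- pot_rim (a point): Centre of the mouth of the open stainless pot at rim height, 120 mm above the pot's underside; z up. Rim 224 mm across, walls 3 mm; two loop handles reach 142 mm from the axis along +y and -y, about 20 mm below the rim. It stands loose on a white hotplate 40 mm high (280 by 270 mm), so the rim is 160 mm above the work surface.
- pot: The pot, 1.6 kg, loose; origin at the centre of its underside.
Mind the look-alikes: they are no part of the job. Of the things that look like the part that bears ferrule_mid, the smaller one is meant.

How it is judged:
By the outcome, as a careful person would: the job done as asked, in the order asked, and still so for the second after the job is handed in, while the arm keeps its last pose, push and grip.
It also fails if it takes over 45 s, if anything falls off the work surface, if the arm or the gripper's body presses on something with over 40 N, if the wrist force passes 120 N, or if a joint passes its speed limit or range.

## Working session

There is one attempt and no reset: what is moved stays moved. The work goes in short steps, Python scripts to look and compute and a tool call to move; the robot and the scene stay as the last step left them, time stands still between calls to the robot, and variables do not carry over. Pictures are saved under pics/ and viewed, and the job is handed in when it is done.

Besides the shell and the picture viewer there is one more tool, called after "Call:" as name([rows], argument=value, ...), one row to a line, values as JSON. drive_tool: Moves the arm, as the interface text tells. Its arguments: {"type":"object","properties":{"deltas":{"type":"array"},"grip_force":{"type":"number"}},"required":["deltas"]}

```bash
mkdir -p pics; ls; cat > h.py <<'E'
import numpy as np, cv2, json
from rig import env, vision
def grab(n,tag):
    f=vision.grab_frame(n); cv2.imwrite(f'pics/{tag}.png',f['image'][:,:,::-1]); 
    np.savez(f'pics/{tag}.npz',**{k:f[k] for k in f}); return f
def load(tag): return dict(np.load(f'pics/{tag}.npz'))
def foc(f): return 200/np.tan(np.radians(float(f['vertical_fov']))/2)
def ray(f,u,v):
    d=np.array([(u-f['cx'])/foc(f),(v-f['cy'])/foc(f),1.]);T=f['T'];return T[:3,3],T[:3,:3]@d
def atz(f,u,v,z):
    o,d=ray(f,u,v);return o+d*(z-o[2])/d[2]
def proj(f,p):
    T=f['T'];c=T[:3,:3].T@(np.array(p)-T[:3,3]);return foc(f)*c[0]/c[2]+f['cx'],foc(f)*c[1]/c[2]+f['cy']
def crop(tag,x,y,w,h,s,out):
    i=cv2.imread(f'pics/{tag}.png')[y:y+h,x:x+w];cv2.imwrite(f'pics/{out}.png',cv2.resize(i,None,fx=s,fy=s,interpolation=cv2.INTER_CUBIC))
E
python3 - <<'E'
from h import *
for n in('scene','top'):
    f=grab(n,n+'0');print(n,f['vertical_fov'],f['cx'],f['cy'],np.round(f['T'],3).tolist(),[k for k in f])
print(env.observe())
E
```

```text
pics
scene 53.318552452400255 318.8181327943737 202.141399934807 [[0.151, 0.552, -0.82, 1.307], [0.988, -0.065, 0.138, -0.203], [0.024, -0.831, -0.556, 0.657], [0.0, 0.0, 0.0, 1.0]] ['image', 'vertical_fov', 'cx', 'cy', 'T']
top 45.99822291578794 333.38445604896305 202.96027903345325 [[0.022, -0.984, 0.178, 0.3], [-1.0, -0.022, 0.002, -0.072], [0.001, -0.178, -0.984, 1.188], [0.0, 0.0, 0.0, 1.0]] ['image', 'vertical_fov', 'cx', 'cy', 'T']
{'clock': 0.1, 'joint_positions': array([-1.26224014,  0.4117763 , -0.01270216,  1.59692153,  0.00558682,
        1.134275  , -0.08219749]), 'qvel': array([-0.00037648,  0.00020106,  0.00100594, -0.00189174, -0.00148882,
       -0.00088613,  0.00025473]), 'effort': array([ 3.02976834e-03, -5.89096749e+01,  6.43967148e-01, -2.91706413e+01,
       -5.38184191e-02,  1.43925153e-02,  5.14301280e-05]), 'tcp_pos': array([0.2298289 , 0.58078232, 0.24393625]), 'eef_rot': array([ 0.2945311 ,  1.55067801, -0.29663744]), 'ft_force': array([ 0.13228743, -0.45547695, -0.0330467 ]), 'torque': array([-0.00154357, -0.05265639, -0.00416381]), 'grip_width': 0.08762054990729759}
```

View pics/top0.png

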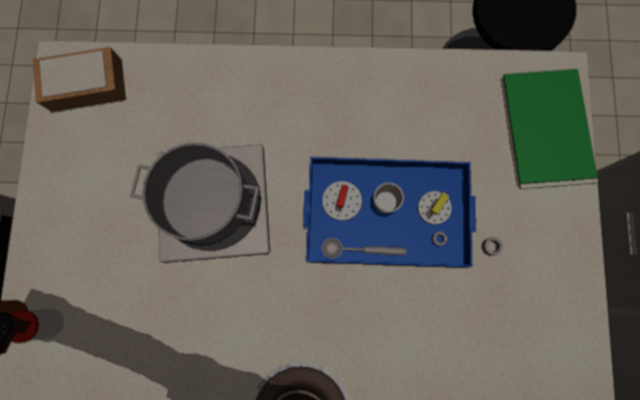

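View pics/scene0.png

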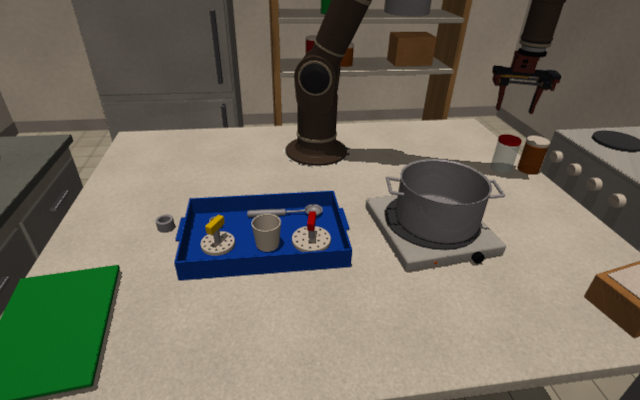

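The top view shows the red follower at about (342,199), the mould at (388,198), the yellow follower at (436,206) and the pot at about (195,185). I'll enlarge these areas.

```bash
python3 - <<'E'
from h import *
crop('top0',300,150,110,80,7,'c1'); crop('scene0',270,190,100,75,8,'c2'); crop('top0',125,135,150,112,5,'c3'); crop('scene0',370,145,140,105,5,'c4')
E
```

```text
(no output)
```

View pics/c1.png

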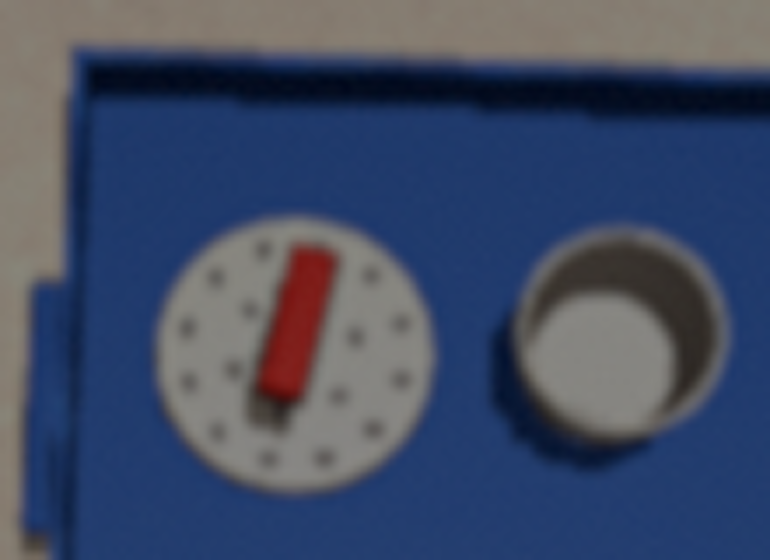

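View pics/c2.png

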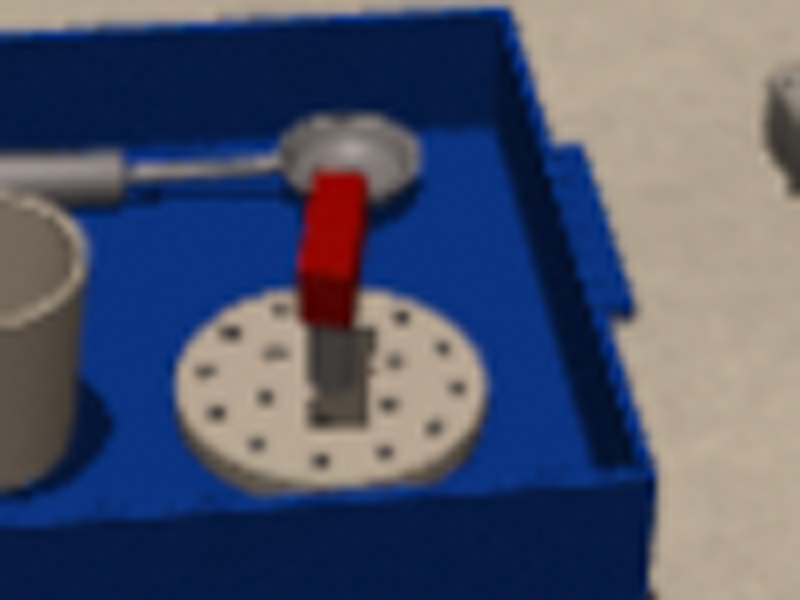

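View pics/c3.png

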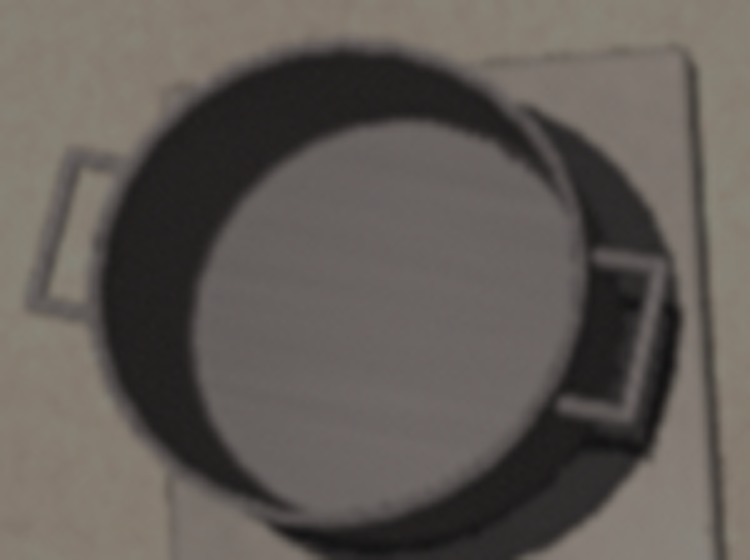

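View pics/c4.png

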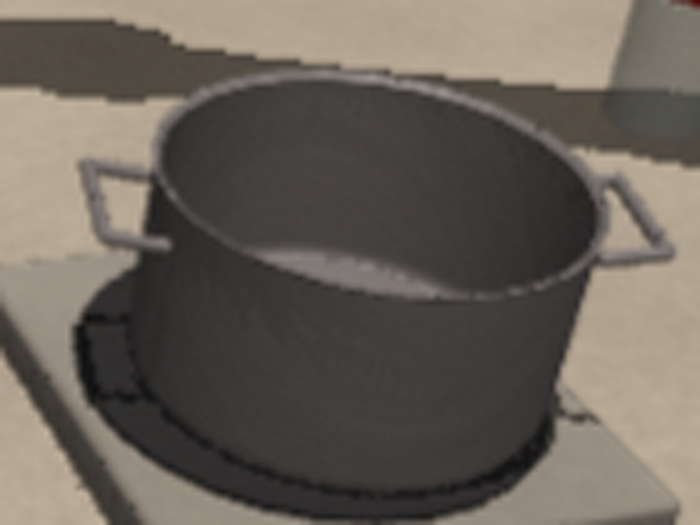

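```bash
python3 - <<'E'
from h import *
t=load('top0');s=load('scene0')
P=lambda f,x,y,ox,oy,k,z: atz(f,ox+(x+.5)/k-.5,oy+(y+.5)/k-.5,z)
r=np.round
print('disc',r(P(t,295.5,353.5,300,150,7,.017),4), 'diam',r(P(t,155,353,300,150,7,.017)-P(t,436,353,300,150,7,.017),4))
a=P(t,316,248,300,150,7,.081);b=P(t,280,392,300,150,7,.081)
print('bar',r((a+b)/2,4),'len',np.linalg.norm(a-b),'yaw',np.degrees(np.arctan2(*(a-b)[1::-1])))
print('disc scene',r(P(s,331,378,270,190,8,.017),4),r(P(s,175,378,270,190,8,.017)-P(s,488,378,270,190,8,.017),4))
a=P(s,341,175,270,190,8,.081);b=P(s,330,271,270,190,8,.081)
print('bar scene',r((a+b)/2,4),'len',np.linalg.norm(a-b),'yaw',np.degrees(np.arctan2(*(a-b)[1::-1])))
for n,L in(('L',92),('R',585)):print(n,r(P(t,L,283,125,135,5,.16),4))
for v in(40,525):print(r(P(t,345 if v<50 else 335,v,125,135,5,.16),4))
print('mould',r(P(t,622,333,300,150,7,.075),4))
# pot fit by eye: draw
c=np.mean([P(t,92,283,125,135,5,.16),P(t,585,283,125,135,5,.16)],0)
c[0]=np.mean([P(t,345,40,125,135,5,.16)[0],P(t,335,525,125,135,5,.16)[0]])
print('pot',c)
for f,n in((t,'top0'),(s,'scene0')):
    im=cv2.imread(f'pics/{n}.png');im=cv2.resize(im,None,fx=4,fy=4)
    for A in np.linspace(0,6.28,90):
        u,v=proj(f,c+.112*np.array([np.cos(A),np.sin(A),0]));cv2.circle(im,(int(4*u+1.5),int(4*v+1.5)),1,(0,0,255),-1)
    x,y=(125,135) if n=='top0' else (370,145)
    cv2.imwrite(f'pics/o_{n}.png',im[4*y:4*y+450,4*x:4*x+600])
o,R=env.observe(),None
R=cv2.Rodrigues(o['eef_rot'])[0];print(r(R,3))
E
```

```text
disc [ 0.5192 -0.0897  0.017 ] diam [-0.0022  0.1015  0.    ]
bar [ 0.519  -0.0894  0.081 ] len 0.05174979366505925 yaw -12.708365234312105
disc scene [ 0.5177 -0.0879  0.017 ] [-0.0122 -0.0993  0.    ]
bar scene [ 0.5211 -0.0877  0.081 ] len 0.050416123391583606 yaw 168.3454956377396
L [0.5027 0.3553 0.16  ]
R [0.5076 0.1359 0.16  ]
[0.6176 0.2512 0.16  ]
[0.3973 0.2391 0.16  ]
mould [ 0.518  -0.2009  0.075 ]
pot [0.50746178 0.24564469 0.16      ]
[[-0.     0.368  0.93 ]
 [-0.001  0.93  -0.368]
 [-1.    -0.001  0.   ]]
```

View pics/o_top0.png

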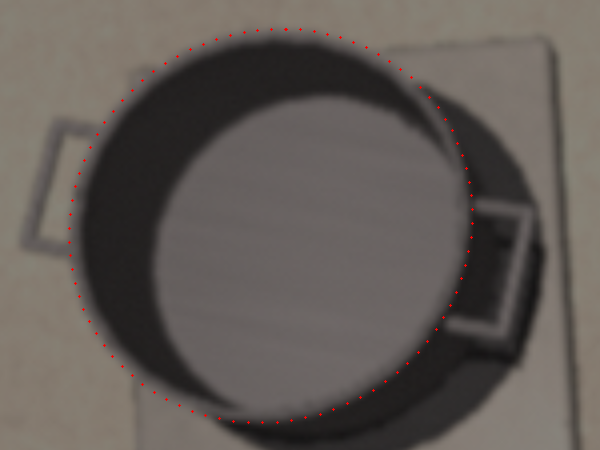

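View pics/o_scene0.png

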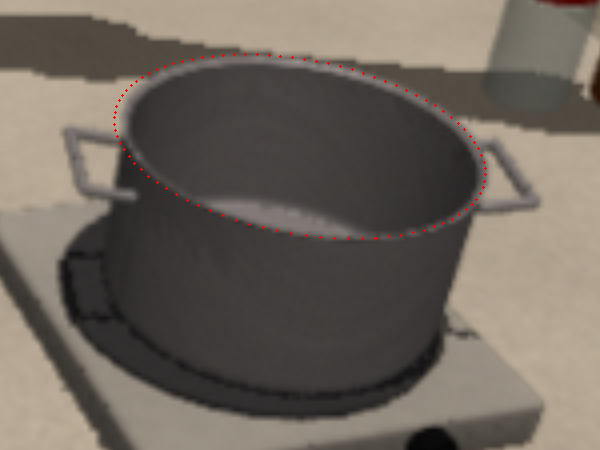

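The bar is at (0.519, -0.089), yaw about -12.5°, with both views agreeing within 2 mm. The pot rim is at (0.507, 0.2455). Next I move above the follower.

Call:
drive_tool([
  [0.06,[-0.01,-0.015,0.015],0],
  [0.06,[-0.01,-0.03,0.03],0],
  [0.06,[-0.01,-0.03,0.03],0],
  [0.06,[-0.01,-0.03,0.03],0],
  [0.06,[0,-0.03,0.03],0],
  [0.06,[0,-0.03,0.03],0],
  [0.06,[0,-0.03,0.03],0],
  [0.06,[0,-0.03,0.03],0],
  [0.06,[0,-0.03,0.03],0],
  [0.06,[0,-0.03,0.03],0],
  [0.06,[0,-0.03,0.03],0],
  [0.06,[0,-0.03,0.03],0],
])

```text
clock: 1.6
tcp_pos: [0.4238, 0.1308, 0.2853]
eef_rot: [0.297, 1.55, -0.296]
ft_force: [-0.3, 0.2, -0.4]
grip_width: 0.0599
```

Call:
drive_tool([
  [0.06,[0,-0.03,0.03],0],
  [0.06,[0,-0.03,0.03],0],
  [0.06,[0.02,-0.03,0.03],0],
  [0.06,[0.02,-0.03,0.03],0],
  [0.06,[0.02,-0.03,0.03],0],
  [0.06,[0.02,-0.02,0.02],-5],
  [0.06,[0,0,0],-4.1],
  [0.06,[0,0,0],0],
  [0.06,[0,0,0],0],
])

```text
clock: 2.72
tcp_pos: [0.5191, -0.0873, 0.2052]
eef_rot: [0.173, 1.563, -0.172]
ft_force: [-0.2, -0.1, -0.2]
grip_width: 0.0602
```

```bash
cat >> h.py <<'E'
def go(x,y,z,barang=None):
    o=env.observe();R=cv2.Rodrigues(o['eef_rot'])[0];p=o['tcp_pos']
    print('t',o['clock'],'tcp',np.round(p,4),'ty ang',np.degrees(np.arctan2(R[1,1],R[0,1])),'tx',np.round(R[:,0],4),'tool delta',np.round(R.T@(np.array([x,y,z])-p),4),'F',np.round(o['ft_force'],2),'w',o['grip_width'])
E
python3 - <<'E'
from h import *
go(.519,-.089,.072); grab('top','top1');grab('scene','scene1'); crop('scene1',220,100,200,150,4,'c5')
E
```

```text
t 2.725 tcp [ 0.5191 -0.0873  0.2052] ty ang 77.41317475998073 tx [ 8.e-04  6.e-04 -1.e+00] tool delta [ 0.1332 -0.0017  0.0002] F [-0.15 -0.1  -0.17] w 0.06015056040964254
```

View pics/c5.png

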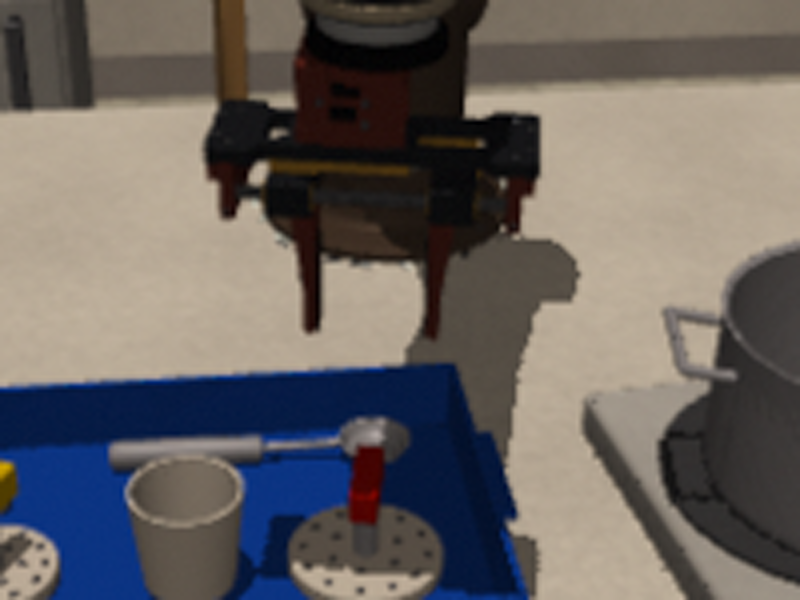

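The open fingers are centred over the red bar (fingers at crop x 310 and 432, bar at 367), and nothing is in their way. I'll descend and grip.

Call:
drive_tool([
  [0.06,[0.02,-0.001,0],0],
  [0.06,[0.03,0,0],0],
  [0.06,[0.03,0,0],0],
  [0.06,[0.03,0,0],0],
  [0.06,[0.015,0,0],0],
  [0.06,[0.008,0,0],0],
  [0.06,[0,0,0],0],
  [0.06,[0,0,0],0],
], grip_force=30)

```text
clock: 3.82
tcp_pos: [0.5198, -0.0883, 0.0725]
eef_rot: [0.171, 1.563, -0.171]
ft_force: [0.3, 1.3, -0.4]
grip_width: 0.0597
```

```bash
python3 - <<'E'
from h import *
go(.519,-.089,.072); grab('scene','scene2'); crop('scene2',250,140,120,90,6,'c6')
E
```

```text
t 3.825 tcp [ 0.5198 -0.0883  0.0725] ty ang 77.50752816328777 tx [ 0.0015  0.     -1.    ] tool delta [ 0.0005 -0.0009 -0.0006] F [ 0.29  1.29 -0.45] w 0.05970090687089169
```

View pics/c6.png

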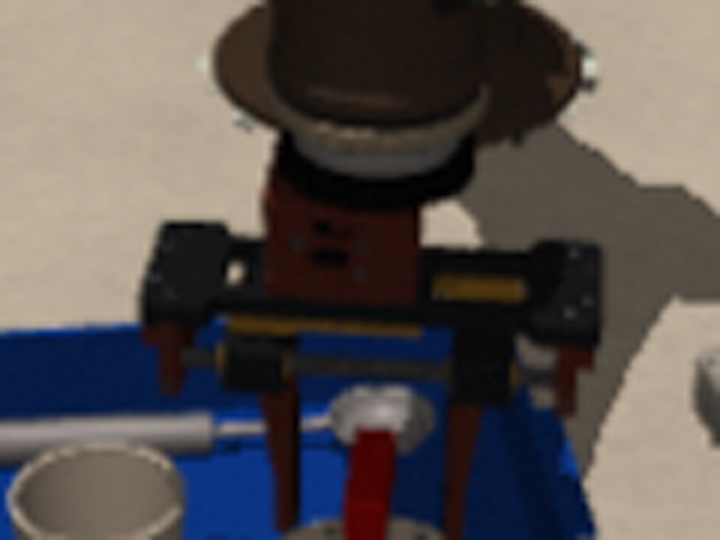

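The fingers straddle the bar evenly, so I close and do a short lift.

Call:
drive_tool([
  [0.03,[0,0,0],0],
  [0.022,[0,0,0],0],
  [0.01,[0,0,0],0],
  [0.01,[0,0,0],0],
  [0.01,[0,0,0],0],
  [0.01,[0,0,0],0],
  [0.01,[-0.005,0,0],0],
  [0.01,[-0.01,0,0],0],
  [0.01,[-0.015,0,0],0],
  [0.01,[-0.01,0,0],0],
  [0.01,[0,0,0],0],
  [0.01,[0,0,0],0],
], grip_force=40)

```text
clock: 5.38
tcp_pos: [0.519, -0.088, 0.1116]
eef_rot: [0.171, 1.564, -0.171]
ft_force: [-0.7, -0.5, -3.7]
grip_width: 0.0177
```

```bash
python3 - <<'E'
from h import *
go(.519,-.089,.33); grab('scene','scene3');grab('top','top3'); crop('scene3',250,140,120,90,6,'c7')
E
```

```text
t 5.375 tcp [ 0.519  -0.088   0.1116] ty ang 77.52064379040502 tx [-0.e+00  2.e-04 -1.e+00] tool delta [-2.184e-01 -9.000e-04  2.000e-04] F [-0.72 -0.48 -3.71] w 0.017746995017819733
```

View pics/c7.png

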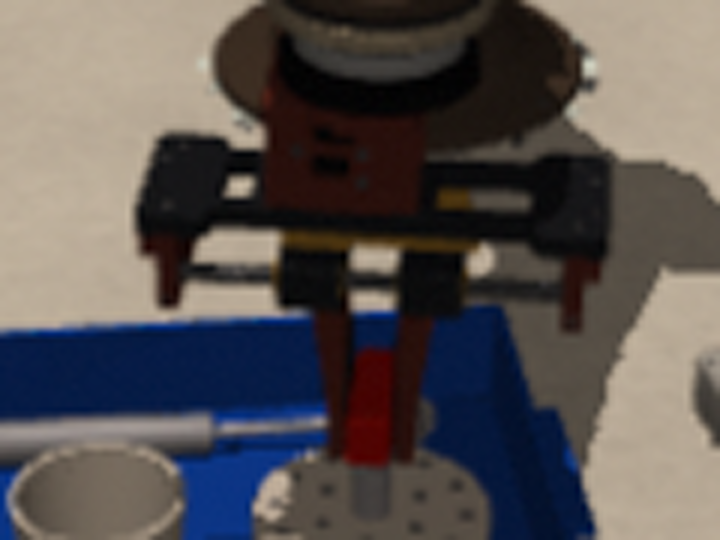

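The follower is held level: grip width is 17.7 mm against an 18 mm bar, and the load is about 3 N. I'll lift it clear and carry it across.

Call:
drive_tool([
  [0.01,[-0.01,0,0],0],
  [0.01,[-0.02,0,0],0],
  [0.01,[-0.025,0,0],0],
  [0.01,[-0.03,0,0],0],
  [0.01,[-0.03,0,0],0],
  [0.01,[-0.03,0,0],0],
  [0.01,[-0.025,0,0],0],
  [0.01,[-0.015,0,0],0],
  [0.01,[-0.01,0,0],0],
  [0.01,[0,0,0],0],
])

```text
clock: 6.72
tcp_pos: [0.5192, -0.0882, 0.3068]
eef_rot: [0.171, 1.564, -0.171]
ft_force: [-0.0, 0.4, -2.3]
grip_width: 0.0176
```

Call:
drive_tool([
  [0.01,[0,0.01,-0.0025],0],
  [0.01,[0,0.02,-0.005],0],
  [0.01,[0,0.03,-0.008],0],
  [0.01,[0,0.035,-0.009],0],
  [0.01,[0,0.04,-0.01],0],
  [0.01,[0,0.04,-0.01],0],
  [0.01,[0,0.04,-0.01],0],
  [0.01,[0,0.035,-0.009],0],
  [0.01,[0,0.03,-0.008],0],
  [0.01,[0,0.02,-0.005],0],
  [0.01,[0,0.015,-0.004],0],
  [0.01,[0,0.008,-0.003],0],
])

```text
clock: 8.22
tcp_pos: [0.5074, 0.2456, 0.3063]
eef_rot: [0.171, 1.564, -0.172]
ft_force: [0.4, -0.8, -2.8]
grip_width: 0.0175
```

Call:
drive_tool([
  [0.01,[0,0,0],0],
  [0.01,[0,0,0],0],
  [0.01,[0,0,0],0],
  [0.01,[0,0,0],0],
])

```text
clock: 8.72
tcp_pos: [0.5076, 0.2448, 0.3068]
eef_rot: [0.172, 1.564, -0.172]
ft_force: [-0.8, -0.7, -1.4]
grip_width: 0.0178
```

```bash
python3 - <<'E'
from h import *
go(.507,.246,.307); grab('scene','scene4');grab('top','top4'); crop('scene4',350,60,160,120,5,'c8')
E
```

```text
t 8.725 tcp [0.5076 0.2448 0.3068] ty ang 77.4673024101548 tx [ 2.e-04  2.e-04 -1.e+00] tool delta [-0.0002  0.0011 -0.0009] F [-0.8  -0.75 -1.41] w 0.017766496057128864
```

View pics/c8.png

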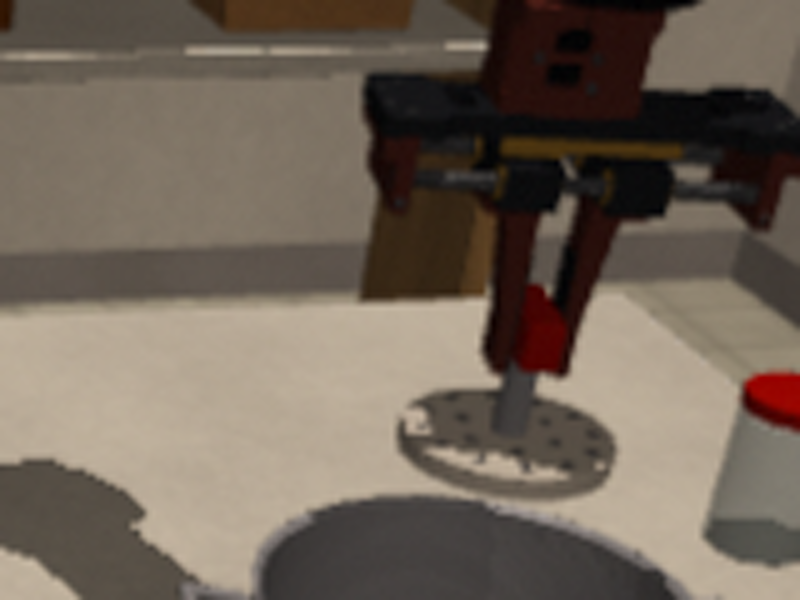

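View pics/top4.png

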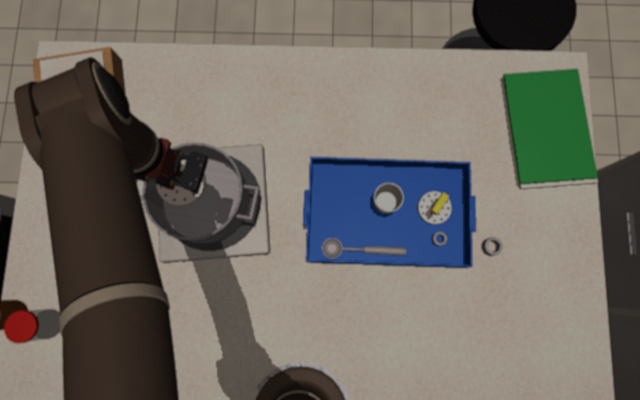

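The follower hangs over the pot with a clear gap, and the other crate items haven't moved. To check level and height, I'll overlay the ideal disc and the original rim circle.

```bash
python3 - <<'E'
from h import *
f=load('scene4');im=cv2.resize(cv2.imread('pics/scene4.png'),None,fx=5,fy=5,interpolation=cv2.INTER_CUBIC)
o=env.observe();p=o['tcp_pos']
for c,R,col in(((p[0],p[1],p[2]-.067),.05,(0,0,255)),((p[0],p[1],p[2]-.055),.05,(0,255,0)),((.507,.2455,.16),.112,(255,0,255))):
    for A in np.linspace(0,6.28,90):
        u,v=proj(f,np.array(c)+R*np.array([np.cos(A),np.sin(A),0]));cv2.circle(im,(int(5*u+2),int(5*v+2)),1,col,-1)
cv2.imwrite('pics/o4.png',im[600:1200,1850:2600]); print(np.abs(o['qvel']).max())
E
```

```text
0.0027548549759411935
```

View pics/o4.png

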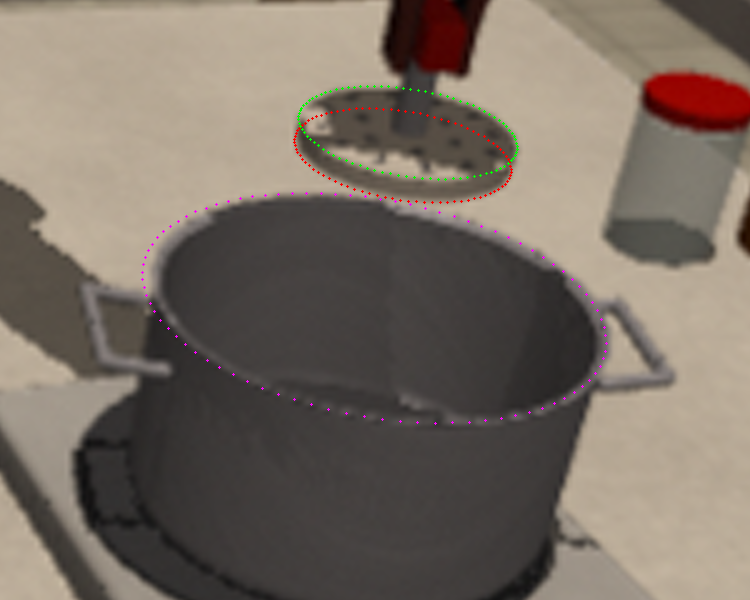

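The disc matches the level overlay at 80 mm above the rim, the pot hasn't moved, and the arm is still. I'm handing in.

```bash
python3 - <<'E'
from h import *
print(env.job_done()); go(.507,.246,.307)
E
```

```text
the job is handed in; nothing more can be done
None
the job is handed in; nothing more can be done
```

The red follower is out of the crate and held over the middle of the pot; I handed the job in at about 9 s on the clock.

**Grasp:** I took it by its red bar with a 40 N grip. The last opening read 17.8 mm on the 18 mm bar, with no sign of slipping.

**Position:** the TCP was at (0.508, 0.245, 0.307), which puts the underside of the disc about 80 mm above the rim. It is within about 2 mm of the pot centre I measured. The tool pointed straight down and the arm was still.

**Last pictures:** the disc matched a level overlay. The mould, yellow follower, spoon and ferrule were still in the crate, and the pot was where it started. The force readings I saw stayed below 4 N.

**Small disagreement:** in the scene view the pot rim's left edge sat about 1.5 pixels (2–3 mm) off my overlay. It was the same before the pick, so I put it down to calibration and made no correction.

**Not checked:** no reading of the arm or picture was available after the hand-in.

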